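Load a slide holder under a spring clip

TASK

Load the slide holder into the imaging stage: hold the spring clip's long blue-topped bar down with one fingertip so that its red jaw rises, and meanwhile push the holder by its orange tab with the other fingertip along the track until it is fully home against the end stop; then back off and let the clip close on it. Keep the bar held down until the holder is home, so that the jaw never touches the holder on the way, do not lift the holder, and leave the tip box, bottle and jar alone.

Things in the scene. Friction and masses are not known exactly. Their poses are not given: they have to be found in the camera images.
- stage: White fixed base plate, top (the bed) 18 mm above the bench. Origin on the bench below the track's centre line; +x = push direction, +y = towards the clip's bar, z up. Plate: x -150..+120, y -40..+95 mm. Track on it: two dark rails 4 mm high, inner faces at y -21.5 and +21.5, open at the -x end.
- stage_stop (a point): Foot of the near face of the dark end-stop block (12 mm high), at stage (105, 0, 18) mm. With the holder home its front touches this face; its tab's rear face is then at stage x 19.
- holder: Loose black slide holder, flat plate 86 (x) x 40 (y) x 8 (z) mm, about 90 g, glass slide in its top; along its rear edge an upright orange push tab 30 mm wide, 6 mm thick, top 18 mm above its underside. Lies on the bed between the rails (1.5 mm play each side), short of the jaw. Origin: centre of underside; +x along the push. Home: origin at stage x 62 mm.
- holder_push (a point): Centre of the rear face of the orange tab (holder -43, 0, 13 mm): the place to push, in +x.
- clip (a joint): Spring clip angle, rad. 0: closed and empty, bar sloping up, jaw 2 mm above the bed. 0.45: bar level, down on its hard stop, jaw about 16 mm above the bed. About 0.19: jaw resting on the holder. Springs back when let go. Hinge along the track at stage y 30, z 26 mm. At the middle of the blue strip 2 N starts it, 6.5 N hold it fully down.
- clip_pad (a point): Centre of the blue strip (172 x 28 mm) on the bar, stage x -60, 34 mm from the hinge; moves with the bar, 41 mm above the bench closed, 26 mm fully down (8 mm above the bed, 10 mm below the tab's top). Bar: stage x -150..+30, y 36..80 when level. A fingertip can press it anywhere along x and slide along it as the other, at y 0 and the same height, pushes the tab.
- clip_jaw (a point): Underside of the clip's red jaw tip (stage x 55..85, 8 mm wide at y -4); moves with the clip. Its steel arm crosses the track from the hinge and rises to at most 55 mm above the bench with the clip open.
- tip_box: Green pipette-tip box with pale lid, 85 x 120 x 58 mm, origin at the centre of its underside; stands beside the stage on its +y side. Not to be moved.
- bottle: Amber bottle, 44 mm across, 85 mm high, origin at the centre of its underside; stands on the stage's -y side. Not to be moved.
- jar: White jar with blue cap, 48 mm across, 60 mm high, origin at the centre of its underside; stands on the stage's -y side. Not to be moved.
Things that resemble listed ones, but are neither listed nor needed, are in the scene too. Several things have the shape of the holder; the one meant has the colours described above.

How it is judged:
By the outcome, as a careful person would: the job done as asked, in the order asked, and still so for the second after the job is handed in, with the robot touching nothing.
It also fails if it takes over 51 s, if anything falls off the work surface, if the arm or the gripper's body presses on something with over 40 N, if the wrist force passes 120 N, or if a joint passes its speed limit or range.

ROBOT

A 6-joint arm with a two-finger parallel gripper is mounted at the origin on the work surface. World frame = base frame: x ahead of the robot, y to its left, z up, the work surface at z = 0. Lengths are in m, angles in rad, forces in N, time in s.
With the tool pointing down it reaches from about 0.375 to 0.75 m from the base axis. Payload 9 kg.
Tool frame: the origin (TCP) lies at the centre of the arm's flange, where the gripper is bolted on; the fingertips stand 173 mm ahead of it and the grasp point (between the pads) lies 155 mm ahead of it (tip_reach is the distance from the TCP to the fingertips, in m); z points along the fingers, y is the direction in which the jaws open and shut (so a half turn about z gives the same grasp; the last joint's range is limited). The gripper opens to 85 mm and grips with 20 to 120 N. Pads are 22 mm wide; open, the fingers measure 114 mm over their backs; the gripper's body (76 mm by 85 mm) begins 54 mm behind the grasp point. The pads swing forward as they close: fully open they stand 13 mm farther back than shut.
Start: joints at [-1.538, 0.104, 0.097, 1.564, 0, 1.353], TCP at [0.149, -0.581, 0.405] pointing down, gripper open.
Joint ranges: [-2.99, 2.99], [-0.84, 1.86], [-1.1, 1.16], [-1.84, 2.11], [-1.51, 1.56], [-3.14, 3.14]. Speed limits (rad/s): [2.22, 2.22, 2.57, 3.14, 3.14, 3.14].

INTERFACE

Orientations are given as a rotation vector (axis times angle).
In Python, from rig import observe, camera, finish_job, search_frame, landmark_of, tip_reach gives the robot as it stands.
- The arm moves only by the tool carry_out, never from a script. Its argument "moves" is a list of rows, each a list of 3 entries, a list of its own where there are three numbers: the shift along the tool's x, y, z in m, then the turn, a rotation vector about the tool's x, y, z in degrees, then the opening, from 0 (shut) to 1 (fully open). In form: [[[dx, dy, dz], [rx, ry, rz], fingers], ...]. A call has 1 to 10 rows; each row shifts and turns the commanded pose from where the row before left it, along the tool's axes as they then stand; what a row does not reach is not made up. A row lasts 1/12 s, in which the tool goes at most 41.7 mm and 7.16 degrees, less where a joint would pass 70% of its speed; a pose out of reach is approached as far as the arm can. A call with a gripper value outside its range is refused whole. The fingers move at their own pace and stop on an object; "newtons" is the grip in N (left out, the last holds). Time passes only in rows, so rows that do not move let the fingers close. It gives the time, the measured TCP pose, the force and the opening at its end, in the units of the state.
- observe(): the state, without advancing time (a new reading comes with each control period).
- camera(name): name is "scene" or "side" or "wrist"; returns a dict with "image" (384x512x3 uint8, red, green, blue), "range_z" (384x512 float32, m along the optical axis (not along the pixel's ray), 0 where there is no reading), "camera_matrix" (3x3 intrinsics, pixels), "T" (4x4, takes a point from camera to world coordinates); the wrist camera has in their place "hand_eye" (4x4, takes a point from camera to tool coordinates, whose origin is the TCP and whose axes are the flange's). Camera axes: x right, y down, z forward; pixel columns grow to the right and rows downward; lengths in m; the calibration is good to about 2 mm. A picture is of the moment at which its call begins: read the wrist's pose just before it.
- finish_job(): hands the job in, once; it reports no verdict.
Trained networks look in a picture, given as the dict that the camera call returned (one of the last four; its "shot" number tells which), for a name from the list of things; names that differ only in an ending like _2 or _b are one class to them, and where a whole thing is asked for, a point or a joint stands for the part that bears it (a point fixed in the world has none). Each returns a list of dicts, best first, with "confidence" (0 to 1); they miss things now and then, are a little off and sometimes report something else, mostly with a low value. They report only what shows in the picture. A call takes as long as a camera call. They do not tell look-alikes from the thing itself.
- search_frame(name, picture): "extent" ([left, top, right, bottom] in pixels, round what is visible of it).
- landmark_of(name, picture): "pixel" ([column, row] in pixels: a listed point, or the origin of a listed thing).
The state is a dict: "clock": time; "qpos": joint angles; "qvel": joint speeds; "tau": joint torques, N m; "ee_pos": TCP position; "tcp_rot": TCP orientation; "ft_force": force on the tool from outside, world axes, zero at the start; "moment": the same for the moment, N m; "opening": opening from 0.0 (shut) to 1.0 (fully open).
Only numpy, scipy, OpenCV 4.12 (cv2) and the standard library are available. Lean on these libraries where they do the work, as an engineer would, in place of code of your own. Each camera call takes 0.05 s, during which the arm holds its last target.

## Working session

There is one attempt and no reset: what is moved stays moved. The work goes in short steps, Python scripts to look and compute and a tool call to move; the robot and the scene stay as the last step left them, time stands still between calls to the robot, and variables do not carry over. Pictures are saved under pics/ and viewed, and the job is handed in when it is done.

Besides the shell and the picture viewer there is one more tool, called as a command line: name --argument value ..., lists and objects as JSON in quotes. carry_out: Moves the arm, as the interface text tells. Its arguments: {"type":"object","properties":{"moves":{"type":"array","items":{"type":"array"}},"newtons":{"type":"number"}},"required":["moves"]}

```bash
ls; mkdir -p pics
python3 - <<'E'
from rig import *
import cv2
print(observe())
for n in ["scene","side","wrist"]:
    p=camera(n); cv2.imwrite(f"pics/{n}0.png",p["image"][:,:,::-1])
    print(n,p["camera_matrix"].tolist(),p.get("T",p.get("hand_eye")).round(4).tolist())
    for k in ["stage_stop","holder_push","clip_pad","clip_jaw","holder","stage","tip_box","bottle","jar"]:
        print(k,[(q["pixel"],round(q["confidence"],2)) for q in landmark_of(k,p)][:4])
print(tip_reach)
E
```

```text
pics
{'clock': 0.0, 'qpos': array([-1.53770567e+00,  1.04720459e-01,  9.64533743e-02,  1.56391135e+00,
       -3.64958418e-05,  1.35309509e+00]), 'qvel': array([ 6.13933168e-04, -3.71945913e-04,  5.70520733e-04, -3.49670189e-04,
       -4.45738067e-05,  1.73830548e-03]), 'tau': array([-3.49774527e-03, -5.56926906e+01,  5.03648400e+01,  1.70491211e-02,
       -4.47833381e-04,  1.25917819e-05]), 'ee_pos': array([ 0.14890271, -0.58111393,  0.40390103]), 'tcp_rot': array([-3.11555681e+00, -3.92738896e-01, -1.42965075e-04]), 'ft_force': array([ 0.56095752, -0.40122278,  1.04519709]), 'moment': array([0.02549688, 0.02837695, 0.05912138]), 'opening': 0.9998179178415179}
scene [[371.6966570369413, 0.0, 256.98985734223913], [0.0, 371.6966570369413, 190.5702554151097], [0.0, 0.0, 1.0]] [[0.7294, 0.5036, -0.4631, 0.9077], [0.684, -0.5254, 0.506, -0.3816], [0.0115, -0.6858, -0.7277, 0.5859], [0.0, 0.0, 0.0, 1.0]]
stage_stop []
holder_push [([145.3, 242.1], 0.98), ([308.0, 272.8], 0.74), ([148.8, 200.5], 0.73), ([227.7, 207.2], 0.6)]
clip_pad [([234.6, 172.3], 0.74), ([247.7, 198.7], 0.42)]
clip_
[... 566 characters left out ...]
0.89), ([219.3, 321.2], 0.88), ([254.0, 241.1], 0.85), ([351.9, 213.7], 0.68)]
clip_pad [([213.2, 226.5], 0.74)]
clip_jaw [([242.2, 195.5], 0.57)]
holder [([371.1, 223.2], 0.79), ([302.7, 317.2], 0.71), ([211.7, 353.5], 0.7), ([254.3, 227.2], 0.68)]
stage [([243.6, 220.9], 0.83)]
tip_box [([145.6, 234.4], 0.92)]
bottle [([301.0, 205.9], 0.84)]
jar []
wrist [[280.8525447190271, 0.0, 254.37414513261908], [0.0, 280.8525447190271, 191.65848130012137], [0.0, 0.0, 1.0]] [[0.0007, -0.9566, -0.2914, 0.0756], [1.0, 0.001, -0.0008, 0.0016], [0.0011, -0.2914, 0.9566, 0.0309], [0.0, 0.0, 0.0, 1.0]]
stage_stop []
holder_push []
clip_pad []
clip_jaw []
holder []
stage []
tip_box []
bottle []
jar []
0.1734
```

View pics/scene0.png

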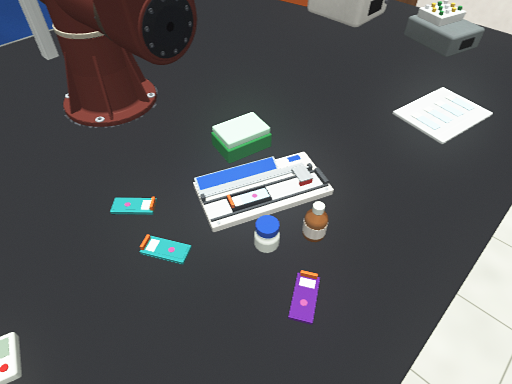

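View pics/side0.png

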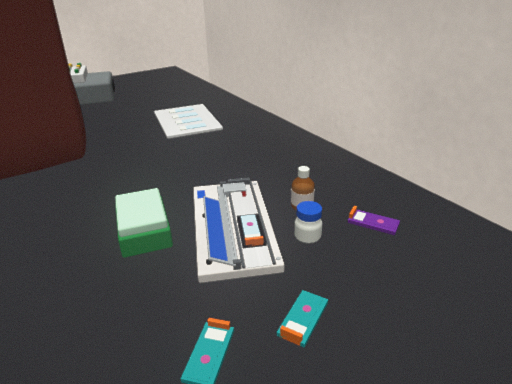

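View pics/wrist0.png

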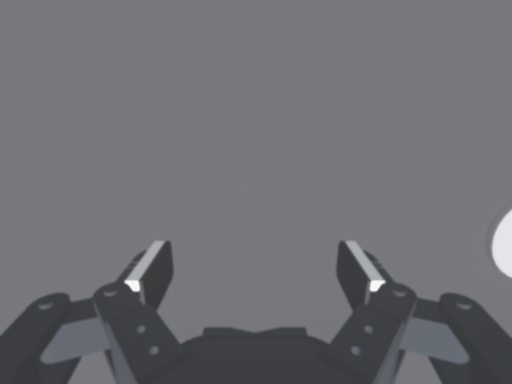

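The black holder with the orange tab lies on the stage: scene (250,197), tab (230,200); side (252,228), tab (254,241). The teal holders at scene (134,205) and (165,249) and the purple one at (305,297) are off the stage and the wrong colour. Next I enlarge that spot and measure the stage.

```bash
cat > h.py <<'E'
import numpy as np, cv2
from rig import *
def cloud(p,T=None):
    T=p["T"] if T is None else T
    K=p["camera_matrix"]; z=p["range_z"]; h,w=z.shape
    u,v=np.meshgrid(np.arange(w),np.arange(h))
    P=np.stack([(u-K[0,2])/K[0,0]*z,(v-K[1,2])/K[1,1]*z,z],-1)
    W=P@T[:3,:3].T+T[:3,3]; W[z==0]=np.nan
    return W
def tocam(p,X,T=None):
    T=p["T"] if T is None else T; K=p["camera_matrix"]
    c=(np.atleast_2d(X)-T[:3,3])@T[:3,:3]
    return np.c_[c[:,0]/c[:,2]*K[0,0]+K[0,2],c[:,1]/c[:,2]*K[1,1]+K[1,2]]
def ray(p,px,z,T=None):
    T=p["T"] if T is None else T; K=p["camera_matrix"]
    d=T[:3,:3]@np.array([(px[0]-K[0,2])/K[0,0],(px[1]-K[1,2])/K[1,1],1])
    return T[:3,3]+d*(z-T[2,3])/d[2]
E
python3 - <<'E'
from h import *
for n,c in [("scene",(180,140,350,260)),("side",(170,160,340,290))]:
    p=camera(n); W=cloud(p); im=p["image"].astype(int)
    a,b,e,f=c
    cv2.imwrite(f"pics/{n}_crop.png",cv2.resize(p["image"][b:f,a:e,::-1],None,fx=4.5,fy=4.5,interpolation=cv2.INTER_CUBIC))
    white=(im.min(-1)>170)&(im.max(-1)-im.min(-1)<30)
    m=np.zeros_like(white);m[b:f,a:e]=1
    s=white&m&(abs(W[...,2]-.018)<.006)
    lab=cv2.connectedComponentsWithStats(cv2.dilate(s.astype(np.uint8),np.ones((5,5))))
    i=1+np.argmax(lab[2][1:,4]); s&=lab[1]==i
    P=W[s]; print(n,len(P),np.median(P[:,2]))
    r=cv2.minAreaRect((P[:,:2]*1000).astype(np.float32)); print(r, cv2.boxPoints(r))
    # orange tab
    o=(im[...,0]>180)&(im[...,1]<130)&(im[...,2]<80)&m.astype(bool)
    Q=W[o]; Q=Q[np.isfinite(Q[:,0])]; print("orange",len(Q),Q.mean(0),Q.min(0),Q.max(0))
    bl=(im[...,2]>120)&(im[...,0]<80)&m.astype(bool)&(W[...,2]<.05)
    Q=W[bl]; Q=Q[np.isfinite(Q[:,0])]; print("blue",len(Q),Q.mean(0),Q.min(0),Q.max(0))
E
```

```text
scene 2489 0.018293677779615325
((543.7719116210938, 32.36847686767578), (268.9867858886719, 135.7602996826172), 65.98106384277344) [[ 427.02545   -62.849426]
 [ 551.0304   -118.1091  ]
 [ 660.5184    127.58638 ]
 [ 536.5134    182.84605 ]]
orange 7 [ 0.58004385 -0.03600826  0.04317276] [ 0.52278047 -0.06142233  0.02701136] [0.70059141 0.00968231 0.06559538]
blue 1125 [ 0.5073072  -0.01500249  0.0361316 ] [ 0.45170131 -0.20132115 -0.00145274] [0.66261744 0.16077861 0.04980413]
side 3027 0.018685712759716977
((540.806640625, 33.26122283935547), (269.8916015625, 133.21119689941406), 65.987548828125) [[ 425.0511    -62.901806]
 [ 546.7338   -117.11012 ]
 [ 656.5622    129.42426 ]
 [ 534.87946   183.63257 ]]
orange 23 [ 0.53209395 -0.05496044  0.03616078] [ 0.5189246  -0.06017626  0.03429042] [ 0.54588933 -0.04828052  0.0374443 ]
blue 897 [4.94526951e-01 3.41260823e-04 4.14069285e-02] [ 0.44849688 -0.08366193  0.01821981] [0.64215855 0.15735438 0.0499552 ]
```

View pics/scene_crop.png

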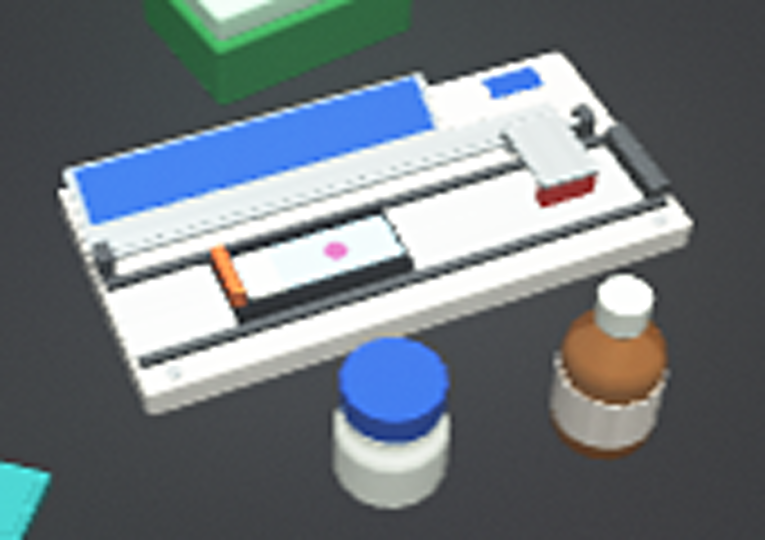

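View pics/side_crop.png

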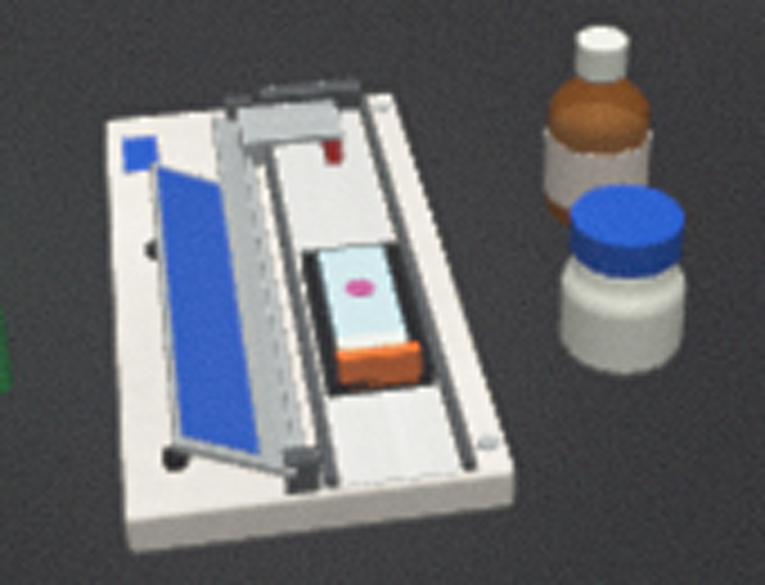

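Confirmed by the crop: the black holder with the orange tab is between the rails, short of the red jaw. The two cameras agree to about 3 mm: plate 270 x 134 mm, angle 65.98°, stage origin ≈ (0.5735, 0.035), and the tab's rear near stage x -100. I turn the tool to the stage's direction and move over.

carry_out --moves '[[[0,0,0],[0,0,-6.45],0.6],[[0,0,0],[0,0,-6.45],0.6],[[0,0,0],[0,0,-6.45],0.6],[[0,0,0],[0,0,-6.45],0.6],[[0,0,0],[0,0,-6.45],0.6],[[0,0,0],[0,0,-6.45],0.6],[[0,0,0],[0,0,-6.45],0.6],[[0,0,0],[0,0,-6.45],0.6]]'

```text
clock: 2.27
ee_pos: [0.1489, -0.5812, 0.4047]
tcp_rot: [2.63, 1.718, 0.0]
ft_force: [-0.3, -0.4, -0.7]
opening: 0.598
```

carry_out --moves '[[[0.038,0.0066,0],[0,0,0],0.6],[[0.038,0.0066,0],[0,0,0],0.6],[[0.038,0.0066,0],[0,0,0],0.6],[[0.038,0.0066,0],[0,0,0],0.6],[[0.038,0.0066,0],[0,0,0],0.6],[[0.038,0.0066,0],[0,0,0],0.6],[[0.038,0.0066,0],[0,0,0],0.6],[[0.038,0.0066,0],[0,0,0],0.6]]'

```text
clock: 2.93
ee_pos: [0.3215, -0.3234, 0.4049]
tcp_rot: [2.635, 1.709, -0.0]
ft_force: [0.9, -0.4, -0.4]
opening: 0.6
```

carry_out --moves '[[[0.038,0.0066,0],[0,0,0],0.6],[[0.038,0.0066,0],[0,0,0],0.6],[[0.038,0.0066,0],[0,0,0],0.6],[[0.038,0.0066,0],[0,0,0],0.6],[[0.038,0.0066,0],[0,0,0],0.6],[[0.038,0.0066,0],[0,0,0],0.6],[[0.038,0.0066,0],[0,0,0],0.6],[[0.038,0.0066,0],[0,0,0],0.6],[[0,0,0],[0,0,0],0.6],[[0,0,0],[0,0,0],0.6]]'

```text
clock: 3.77
ee_pos: [0.4935, -0.0672, 0.4046]
tcp_rot: [-2.632, -1.715, 0.0]
ft_force: [-0.2, 0.4, -0.3]
opening: 0.6
```

```bash
cat >> h.py <<'E'
from scipy.spatial.transform import Rotation as R
def tcpT(s=None):
    s=s or observe(); T=np.eye(4); T[:3,:3]=R.from_rotvec(s["tcp_rot"]).as_matrix(); T[:3,3]=s["ee_pos"]; return T
O=np.array([.5735,.0353]); TH=np.deg2rad(65.98)
def S2W(q,O=O,th=TH):
    q=np.atleast_2d(q)/1000.; c,s=np.cos(th),np.sin(th)
    return np.c_[O[0]+c*q[:,0]-s*q[:,1],O[1]+s*q[:,0]+c*q[:,1],q[:,2]]
def W2S(X,O=O,th=TH):
    X=np.atleast_2d(X); d=X[:,:2]-O; c,s=np.cos(th),np.sin(th)
    return np.c_[c*d[:,0]+s*d[:,1],-s*d[:,0]+c*d[:,1],X[:,2]]*1000
E
python3 - <<'E'
from h import *
s=observe(); p=camera("wrist"); T=tcpT(s)@p["hand_eye"]
print("tool x angle",np.rad2deg(np.arctan2(*tcpT(s)[:2,0][::-1])), W2S(s["ee_pos"]))
im=p["image"].copy()
def line(a,b,col=(255,0,255)):
    u=tocam(p,S2W([a,b]),T); cv2.polylines(im,[u.round().astype(int)],False,col,1)
pl=[(-150,-40,18),(120,-40,18),(120,95,18),(-150,95,18),(-150,-40,18)]
for a,b in zip(pl,pl[1:]): line(a,b)
for y in(-21.5,21.5): line((-150,y,18),(105,y,18),(0,255,0))
line((105,-20,18),(105,20,18),(0,255,0))
for k in ["stage_stop","holder_push","clip_pad","clip_jaw","holder","stage","tip_box"]:
    z={"stage_stop":.018,"holder_push":.031,"clip_pad":.041,"clip_jaw":.020,"holder":.018}.get(k,0)
    for q in landmark_of(k,p)[:3]: print(k,q["pixel"],round(q["confidence"],2),W2S(ray(p,q["pixel"],z,T)).round(1))
cv2.imwrite("pics/w1.png",cv2.resize(im[:,:,::-1],None,fx=1.55,fy=1.55)); cv2.imwrite("pics/w1raw.png",p["image"][:,:,::-1])
E
```

```text
tool x angle 66.19596362902128 [[-126.20053623   31.34693672  404.55407585]]
holder_push [443.9, 81.5] 0.96 [[ -24.4 -185.8   31. ]]
holder_push [287.3, 266.4] 0.93 [[-264.7  -16.7   31. ]]
holder_push [279.6, 147.3] 0.83 [[-100.   -1.   31.]]
clip_pad [225.8, 110.1] 0.83 [[-56.7  62.4  41. ]]
holder [217.3, 261.2] 0.9 [[-264.8   82.1   18. ]]
holder [281.2, 109.9] 0.81 [[-56.5  -2.7  18. ]]
holder [461.1, 102.4] 0.64 [[ -46.8 -219.5   18. ]]
stage [280.2, 59.9] 0.8 [[ 1.8 -1.2  0. ]]
tip_box [125.5, 61.4] 0.78 [[ -0.8 187.3   0. ]]
```

View pics/w1.png

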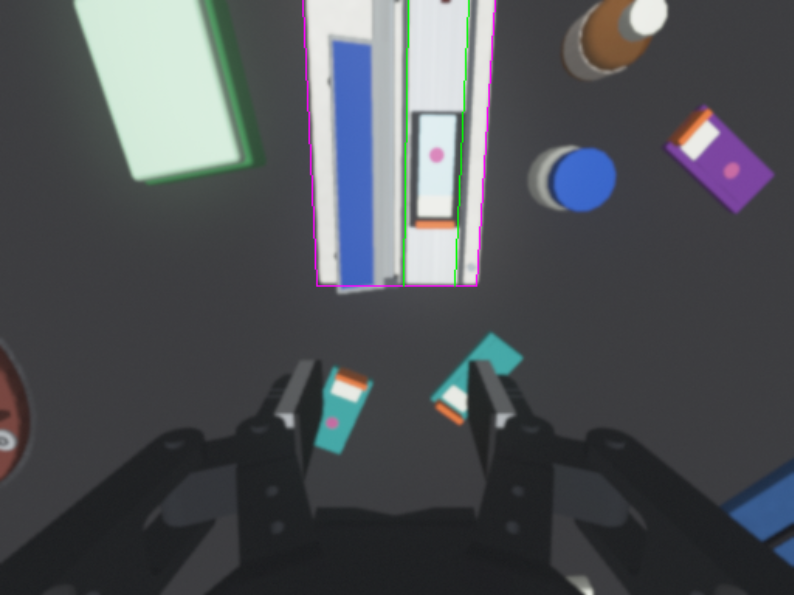

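The overlay matches the plate and rails to within 1–2 mm (the rails sit at about y -1). The tab's rear is at stage x ≈ -100. Next I measure the fingertips' place in the tool frame.

Run:
```python
from h import *
p=camera("wrist"); C=cloud(p,p["hand_eye"])
m=(C[...,2]<.19)&(C[...,2]>.12)
P=C[m]; 
for sg in(-1,1):
    Q=P[P[:,1]*sg>0]; print(sg,len(Q),"zmax",Q[:,2].max())
    for zl in(.13,.14,.15,.155,.16,.165,.17):
        q=Q[(Q[:,2]>zl)&(Q[:,2]<zl+.006)]
        if len(q): print(zl,len(q),(q[:,:2].min(0)*1000).round(1),(q[:,:2].max(0)*1000).round(1))
print(p["range_z"][200:300,170:210].min())
```

```text
-1 2543 zmax 0.17028439217160238
0.13 392 [-11.  -35.1] [ 11.9 -23.4]
0.14 298 [-11.4 -37.2] [ 11.6 -23.4]
0.15 245 [-11.  -37.4] [ 11.2 -23.4]
0.155 222 [-11.1 -37.6] [ 11.6 -23.4]
0.16 171 [-11.1 -37.2] [ 11.6 -23.4]
0.165 73 [-10.7 -29.8] [ 11.  -23.4]
0.17 6 [ -5.3 -23.9] [  0.3 -23.6]
1 2542 zmax 0.1703307305262047
0.13 384 [-11.3  27.2] [11.9 38.9]
0.14 305 [-11.5  27.3] [11.4 41.4]
0.15 248 [-11.4  27.3] [11.3 41.1]
0.155 217 [-11.9  27.3] [11.1 41.4]
0.16 179 [-11.1  27.3] [11.3 40.4]
0.165 76 [-10.8  27.4] [11.  34.2]
0.17 3 [-0.3 27.5] [ 7.4 27.8]
0.0
```

carry_out --moves '[[[-0.003,-0.0005,0.025],[0,0,0.2],0.68],[[0,0,0.03],[0,0,0],0.68],[[0,0,0.03],[0,0,0],0.68],[[0,0,0.03],[0,0,0],0.68],[[0,0,0.03],[0,0,0],0.68],[[0,0,0.015],[0,0,0],0.68],[[0,0,0.005],[0,0,0],0.68],[[0,0,0],[0,0,0],0.68],[[0,0,0],[0,0,0],0.68]]'

```text
clock: 4.97
ee_pos: [0.4916, -0.0718, 0.2407]
tcp_rot: [2.638, 1.705, 0.001]
ft_force: [0.3, 0.5, 0.8]
opening: 0.676
```

Run:
```python
from h import *
s=observe(); p=camera("wrist"); T=tcpT(s)@p["hand_eye"]
print(W2S(s["ee_pos"]),s["ft_force"],s["opening"])
C=cloud(p,p["hand_eye"]); m=(C[...,2]<.185)&(C[...,2]>.155)&(abs(C[...,0])<.013);
for sg in(-1,1):
    Q=C[m&(C[...,1]*sg>.02)]; print(Q.min(0),Q.max(0))
im=p["image"].copy()
def line(a,b,col=(0,255,0)):
    u=tocam(p,S2W([a,b]),T); cv2.polylines(im,[u.round().astype(int)],False,col,1)
for y in(-21.5,21.5): line((-150,y,18),(105,y,18))
for k in ["holder_push","clip_pad","clip_jaw","stage_stop"]:
    z={"stage_stop":.018,"holder_push":.031,"clip_pad":.041,"clip_jaw":.020}[k]
    for q in landmark_of(k,p)[:3]: print(k,q["pixel"],round(q["confidence"],2),W2S(ray(p,q["pixel"],z,T)).round(1))
cv2.imwrite("pics/w2.png",cv2.resize(im[:,:,::-1],None,fx=1.55,fy=1.55))
p=camera("side");cv2.imwrite("pics/s2.png",cv2.resize(p["image"][100:340,100:400,::-1],None,fx=2.4,fy=2.4))
```

```text
[[-131.17032944   31.23629008  240.74856862]] [0.27634547 0.45340334 0.83709472] 0.6755215192004118
[-0.0117256  -0.04086209  0.15501177] [ 0.01122581 -0.02674139  0.16913045]
[-0.0112241   0.0306663   0.15503237] [0.01117907 0.04451909 0.1692008 ]
holder_push [299.9, 172.6] 0.95 [[-98.8  -0.7  31. ]]
holder_push [205.5, 327.8] 0.7 [[-222.6   67.6   31. ]]
clip_pad [199.4, 106.5] 0.63 [[-57.3  60.5  41. ]]
stage_stop [303.9, 105.3] 0.39 [[-56.8  -3.5  18. ]]
```

View pics/w2.png

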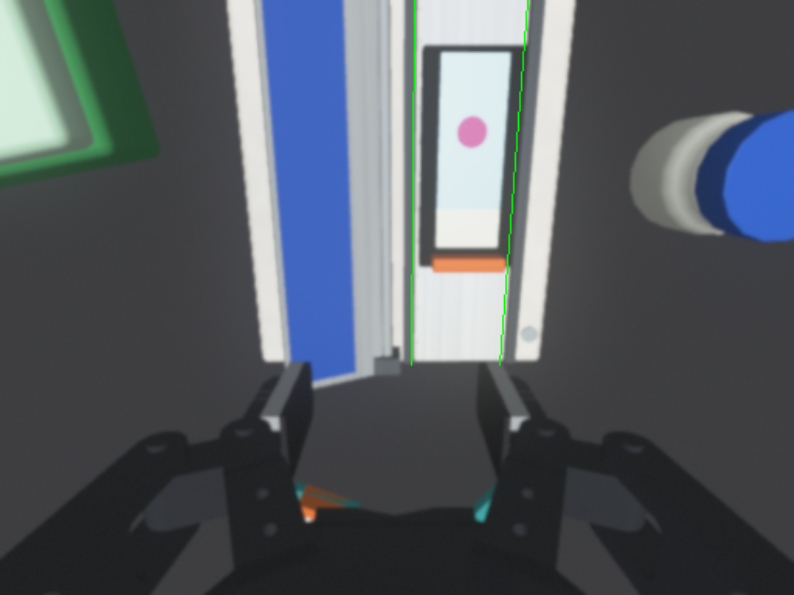

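View pics/s2.png

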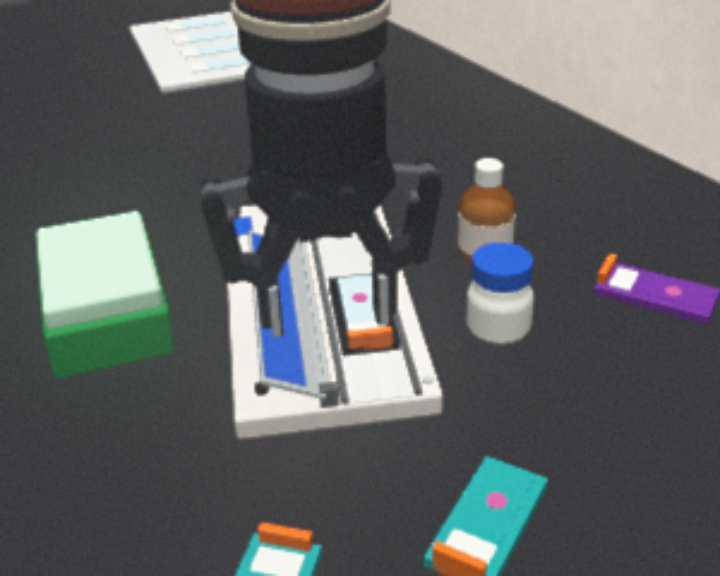

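The tab finger lines up with the tab to within 3 mm, and the bar finger is over the blue strip at zoomed (290,370). Shifting 2 mm towards the bar centres both. Descending.

carry_out --moves '[[[0,-0.002,0.01],[0,0,0],0.68],[[0,0,0.01],[0,0,0],0.68],[[0,0,0.005],[0,0,0],0.68],[[0,0,0.004],[0,0,0],0.68],[[0,0,0.003],[0,0,0],0.68],[[0,0,0.003],[0,0,0],0.68],[[0,0,0.002],[0,0,0],0.68],[[0,0,0],[0,0,0],0.68]]'

```text
clock: 5.93
ee_pos: [0.4894, -0.0706, 0.2024]
tcp_rot: [-2.638, -1.706, 0.0]
ft_force: [-1.6, 0.2, 3.7]
opening: 0.68
```

carry_out --moves '[[[0,0,0.002],[0,0,0],0.68],[[0,0,0.002],[0,0,0],0.68],[[0,0,0.001],[0,0,0],0.68],[[0,0,0],[0,0,0],0.68]]'

```text
clock: 6.27
ee_pos: [0.4894, -0.0706, 0.1975]
tcp_rot: [-2.638, -1.706, 0.0]
ft_force: [-1.5, 0.5, 4.8]
opening: 0.684
```

carry_out --moves '[[[0,0,0.001],[0,0,0],0.68],[[0,0,0.001],[0,0,0],0.68],[[0,0,0],[0,0,0],0.68]]'

```text
clock: 6.52
ee_pos: [0.4894, -0.0706, 0.1956]
tcp_rot: [-2.638, -1.706, 0.0]
ft_force: [-2.8, 1.3, 4.7]
opening: 0.683
```

carry_out --moves '[[[0,0,0.001],[0,0,0],0.68],[[0,0,0],[0,0,0],0.68],[[0,0,0],[0,0,0],0.68]]'

```text
clock: 6.77
ee_pos: [0.4894, -0.0706, 0.1947]
tcp_rot: [-2.638, -1.706, 0.0]
ft_force: [-2.6, 1.1, 4.6]
opening: 0.677
```

Run:
```python
from h import *
s=observe(); p=camera("wrist"); T=tcpT(s)@p["hand_eye"]
print(W2S(s["ee_pos"]),s["ft_force"],s["opening"])
cv2.imwrite("pics/w3.png",cv2.resize(p["image"][:,:,::-1],None,fx=1.55,fy=1.55))
W=W2S(cloud(p,T).reshape(-1,3)).reshape(384,512,3); im=p["image"].astype(int)
bl=(im[...,2]>120)&(im[...,0]<90)&(im[...,1]<130)
Q=W[bl&(W[...,1]>20)&(W[...,1]<100)]
A=np.c_[Q[:,1]-64,np.ones(len(Q))]; print("strip z=a(y-64)+b",np.linalg.lstsq(A,Q[:,2],rcond=None)[0],len(Q))
C=cloud(p,p["hand_eye"]); m=(C[...,2]<.185)&(C[...,2]>.155)&(abs(C[...,0])<.013)
p=camera("side");cv2.imwrite("pics/s3.png",cv2.resize(p["image"][150:300,170:330,::-1],None,fx=4,fy=4))
p=camera("scene");cv2.imwrite("pics/sc3.png",cv2.resize(p["image"][130:250,170:340,::-1],None,fx=4,fy=4))
```

```text
[[-130.98077893   33.71417263  194.73856189]] [-2.6344318   1.09101779  4.62234962] 0.6770392498968182
strip z=a(y-64)+b [2.07154633e-03 2.64776031e+01] 14149
```

View pics/w3.png

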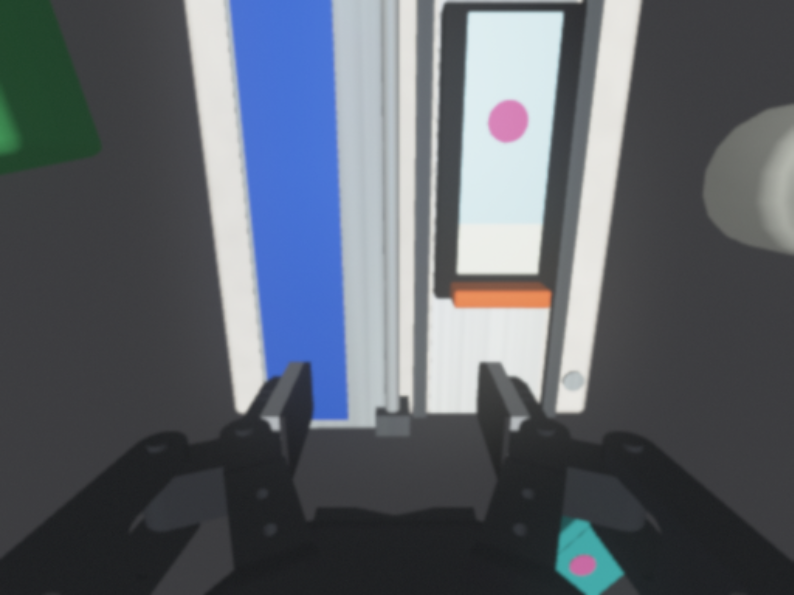

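View pics/s3.png

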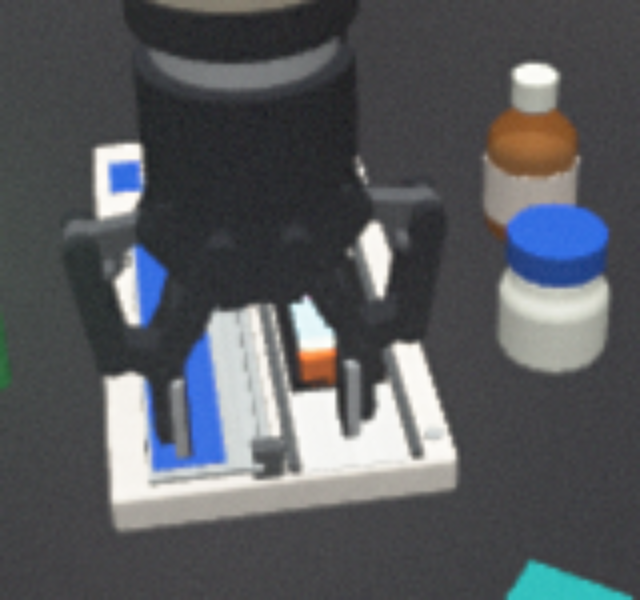

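View pics/sc3.png

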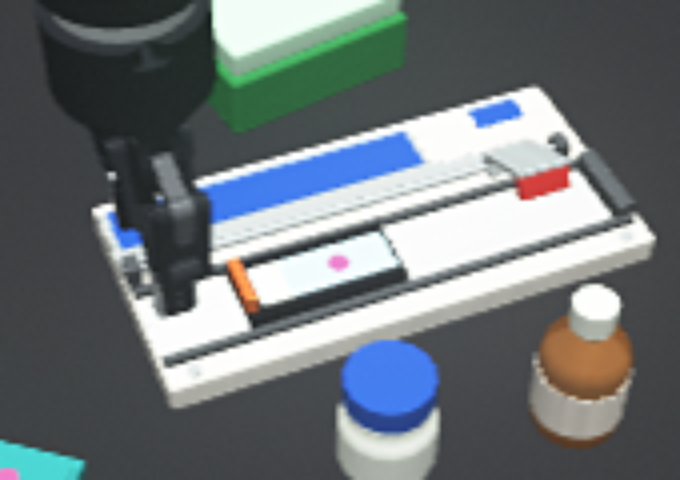

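The bar is level: the strip's slope is 0.002 and its height 26.5 mm. The red jaw is up at scene crop (543,182). I press a little more for margin, then push in steps.

carry_out --moves '[[[0,0,0.001],[0,0,0],0.68],[[0,0,0.001],[0,0,0],0.68],[[0,0,0],[0,0,0],0.68],[[0,0,0],[0,0,0],0.68]]'

```text
clock: 7.25
ee_pos: [0.4895, -0.0706, 0.1941]
tcp_rot: [2.638, 1.706, -0.0]
ft_force: [-8.0, 3.4, 18.5]
opening: 0.681
```

carry_out --moves '[[[0.004,0,-0.0005],[0,0,0],0.68],[[0.004,0,0],[0,0,0],0.68],[[0.004,0,0],[0,0,0],0.68],[[0.003,0,0],[0,0,0],0.68],[[0.002,0,0],[0,0,0],0.68],[[0.002,0,0],[0,0,0],0.68],[[0.002,0,0],[0,0,0],0.68],[[0.002,0,0],[0,0,0],0.68],[[0.002,0,0],[0,0,0],0.68],[[0.002,0,0],[0,0,0],0.68]]'

```text
clock: 8.08
ee_pos: [0.5013, -0.0472, 0.1946]
tcp_rot: [2.635, 1.702, -0.001]
ft_force: [-3.6, -7.2, 10.7]
opening: 0.68
```

```bash
cat > chk.py <<'E'
from h import *
import sys
n=sys.argv[1]
s=observe(); p=camera("wrist"); T=tcpT(s)@p["hand_eye"]
f=s["ft_force"]; c,sn=np.cos(TH),np.sin(TH)
print("tcp stage",W2S(s["ee_pos"]).round(1),"F stage",np.round([c*f[0]+sn*f[1],-sn*f[0]+c*f[1],f[2]],1),round(s["opening"],3),s["clock"])
cv2.imwrite(f"pics/w{n}.png",p["image"][:,:,::-1])
W=W2S(cloud(p,T).reshape(-1,3)).reshape(384,512,3); im=p["image"].astype(int)
bl=(im[...,2]>120)&(im[...,0]<90)&(im[...,1]<130)
Q=W[bl&(W[...,1]>20)&(W[...,1]<100)]
print("strip",np.linalg.lstsq(np.c_[Q[:,1]-64,np.ones(len(Q))],Q[:,2],rcond=None)[0],len(Q))
o=(im[...,0]>190)&(im[...,1]<160)&(im[...,2]<110)&(abs(W[...,1])<30)&(W[...,2]>22)
Q=W[o]
if len(Q): print("tab",np.percentile(Q,[3,50,97],axis=0).round(1).tolist(),len(Q))
p=camera("scene");cv2.imwrite(f"pics/sc{n}.png",cv2.resize(p["image"][130:250,170:340,::-1],None,fx=4,fy=4))
E
python3 chk.py 4
```

```text
tcp stage [[-104.8   32.3  194.6]] F stage [-8.   0.3 10.7] 0.68 8.0833
strip [-3.19217606e-03  2.63575461e+01] 15067
tab [[-94.0, -14.9, 34.7], [-91.5, -1.3, 35.8], [-89.3, 12.3, 36.9]] 543
```

View pics/w4.png

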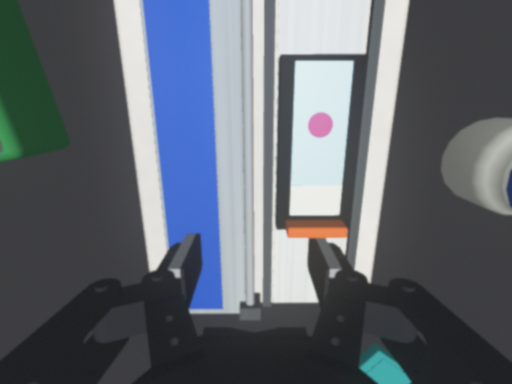

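View pics/sc4.png

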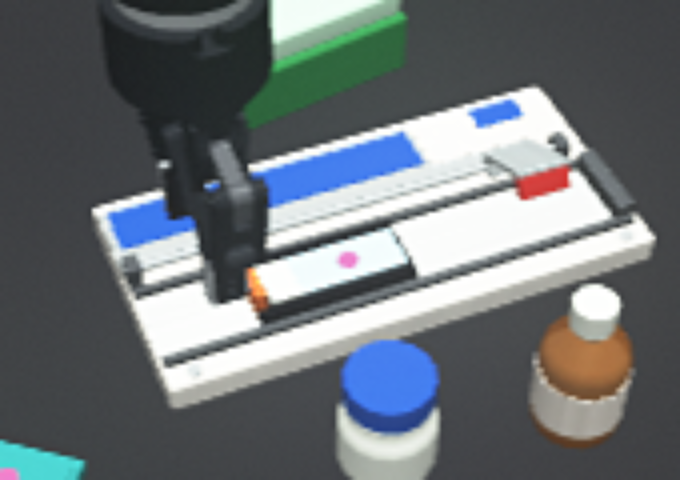

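Contact is made: the tab moves with the finger and the bar is still level. Continuing to push.

carry_out --moves '[[[0.004,0,0],[0,0,0],0.68],[[0.004,0,0],[0,0,0],0.68],[[0.004,0,0],[0,0,0],0.68],[[0.004,0,0],[0,0,0],0.68],[[0.004,0,0],[0,0,0],0.68],[[0.004,0,0],[0,0,0],0.68],[[0.004,0,0],[0,0,0],0.68],[[0.004,0,0],[0,0,0],0.68],[[0.004,0,0],[0,0,0],0.68],[[0.004,0,0],[0,0,0],0.68]]'

```text
clock: 9.02
ee_pos: [0.5178, -0.0107, 0.1946]
tcp_rot: [2.635, 1.702, -0.001]
ft_force: [-3.8, -7.5, 11.5]
opening: 0.682
```

```bash
python3 chk.py 5
```

```text
tcp stage [[-64.7  32.2 194.6]] F stage [-8.4  0.4 11.5] 0.682 9.0167
strip [-0.0720276 26.3777143] 11667
tab [[-53.9, -15.1, 34.7], [-51.4, -1.5, 35.8], [-49.1, 12.1, 36.8]] 540
```

View pics/w5.png

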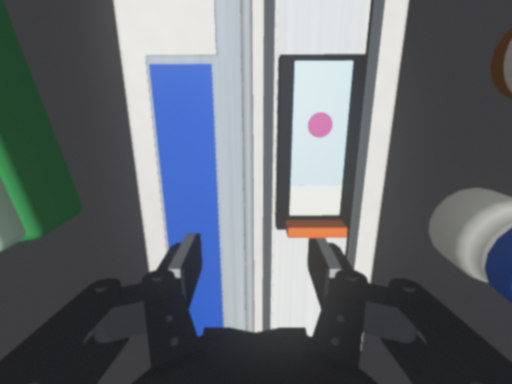

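View pics/sc5.png

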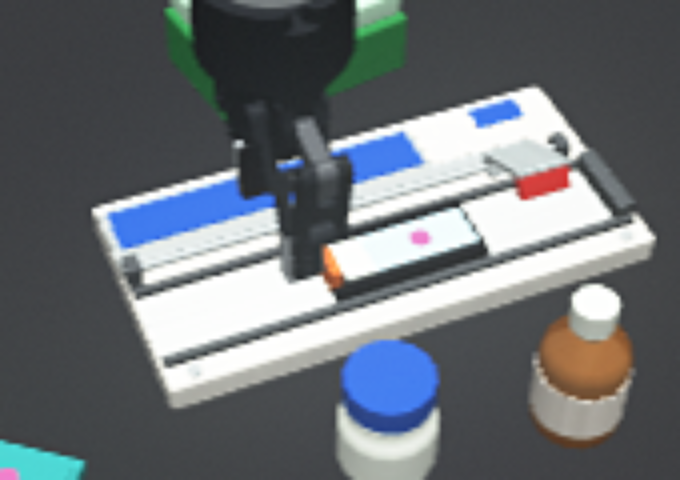

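The holder is moving with the finger and the jaw is still raised. The force is unchanged at 11.5 N down.

carry_out --moves '[[[0.004,0,0],[0,0,0],0.68],[[0.004,0,0],[0,0,0],0.68],[[0.004,0,0],[0,0,0],0.68],[[0.004,0,0],[0,0,0],0.68],[[0.004,0,0],[0,0,0],0.68],[[0.004,0,0],[0,0,0],0.68],[[0.004,0,0],[0,0,0],0.68],[[0.004,0,0],[0,0,0],0.68],[[0.004,0,0],[0,0,0],0.68],[[0.004,0,0],[0,0,0],0.68]]'

```text
clock: 9.95
ee_pos: [0.5342, 0.0258, 0.1946]
tcp_rot: [2.635, 1.702, -0.001]
ft_force: [-4.4, -8.1, 12.7]
opening: 0.681
```

carry_out --moves '[[[0.004,0,0],[0,0,0],0.68],[[0.004,0,0],[0,0,0],0.68],[[0.004,0,0],[0,0,0],0.68],[[0.004,0,0],[0,0,0],0.68],[[0.004,0,0],[0,0,0],0.68],[[0.003,0,0],[0,0,0],0.68],[[0,0,0],[0,0,0],0.68]]'

```text
clock: 10.53
ee_pos: [0.5437, 0.0471, 0.1946]
tcp_rot: [2.635, 1.703, 0.0]
ft_force: [-3.6, -6.0, 12.2]
opening: 0.676
```

```bash
python3 chk.py 6
```

```text
tcp stage [[ -1.3  32.  194.6]] F stage [-6.9  0.9 12.2] 0.676 10.5333
strip [-0.33763033 24.92618529] 6058
tab [[9.7, -15.2, 34.7], [12.2, -1.5, 35.8], [14.3, 12.0, 36.8]] 522
```

View pics/w6.png

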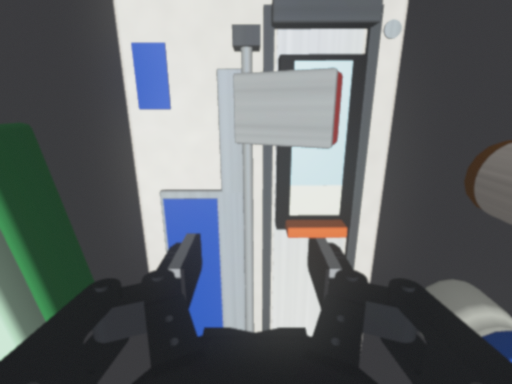

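View pics/sc6.png

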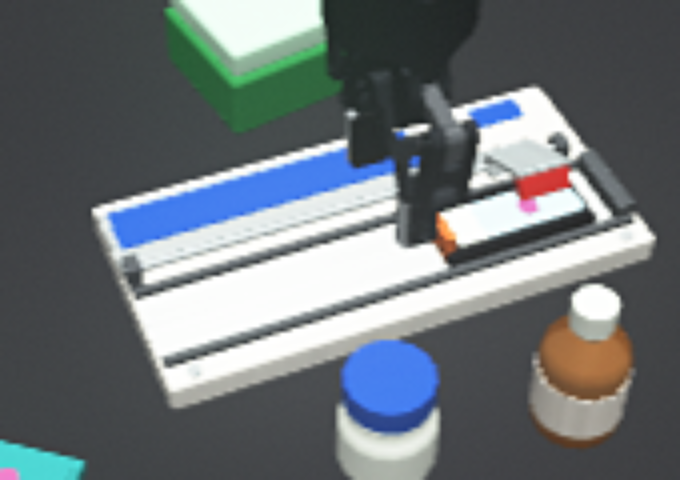

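About 9 mm remain (wrist view: gap between the holder's front at row 55 and the stop at row 27). Now short steps until the stop answers.

carry_out --moves '[[[0.002,0,0],[0,0,0],0.68],[[0.002,0,0],[0,0,0],0.68],[[0.001,0,0],[0,0,0],0.68],[[0.001,0,0],[0,0,0],0.68],[[0.001,0,0],[0,0,0],0.68],[[0,0,0],[0,0,0],0.68]]'

```text
clock: 11.13
ee_pos: [0.5465, 0.0532, 0.1946]
tcp_rot: [2.635, 1.702, -0.001]
ft_force: [-2.9, -7.8, 12.8]
opening: 0.68
```

carry_out --moves '[[[0.001,0,0],[0,0,0],0.68],[[0.001,0,0],[0,0,0],0.68]]'

```text
clock: 11.3
ee_pos: [0.5473, 0.0549, 0.1947]
tcp_rot: [2.635, 1.702, -0.001]
ft_force: [-4.4, -8.4, 13.4]
opening: 0.684
```

carry_out --moves '[[[0.001,0,0],[0,0,0],0.68]]'

```text
clock: 11.38
ee_pos: [0.5477, 0.0558, 0.1947]
tcp_rot: [2.635, 1.702, -0.001]
ft_force: [-3.7, -9.3, 12.2]
opening: 0.682
```

carry_out --moves '[[[0.001,0,0],[0,0,0],0.68]]'

```text
clock: 11.47
ee_pos: [0.5481, 0.0567, 0.1946]
tcp_rot: [2.635, 1.702, -0.001]
ft_force: [-3.6, -8.5, 12.5]
opening: 0.682
```

Stage x is now about 9.5 and the stop has not answered yet. Continuing.

carry_out --moves '[[[0.001,0,0],[0,0,0],0.68],[[0,0,0],[0,0,0],0.68]]'

```text
clock: 11.63
ee_pos: [0.5485, 0.0576, 0.1947]
tcp_rot: [2.635, 1.702, -0.001]
ft_force: [-3.4, -9.4, 12.9]
opening: 0.682
```

```bash
python3 chk.py 7
```

```text
tcp stage [[ 10.2  31.9 194.7]] F stage [-10.   -0.8  12.9] 0.682 11.6333
strip [-0.36488425 24.81858823] 4852
tab [[20.9, -15.2, 34.8], [23.5, -1.7, 35.7], [25.8, 11.8, 36.8]] 539
```

View pics/w7.png

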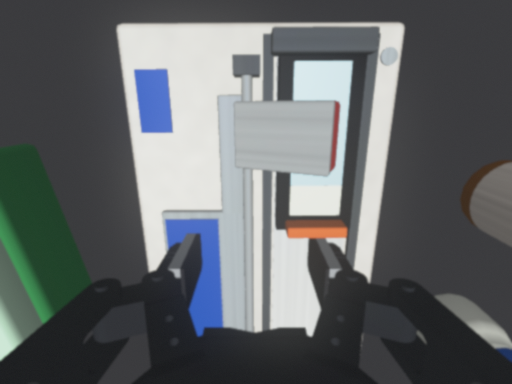

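carry_out --moves '[[[0.001,0,0],[0,0,0],0.68],[[0,0,0],[0,0,0],0.68]]'

```text
clock: 11.9
ee_pos: [0.5487, 0.058, 0.1947]
tcp_rot: [2.635, 1.7, -0.004]
ft_force: [-5.9, -13.3, 14.2]
opening: 0.675
```

carry_out --moves '[[[0.001,0,0],[0,0,0],0.68],[[0,0,0],[0,0,0],0.68]]'

```text
clock: 12.07
ee_pos: [0.5489, 0.0584, 0.1946]
tcp_rot: [2.635, 1.699, -0.006]
ft_force: [-8.3, -17.3, 16.5]
opening: 0.686
```

The stop answers: force rises 10→14→19 N while the motion stalls. I nudge 1 mm more to seat it and check.

carry_out --moves '[[[0.001,0,0],[0,0,0],0.68],[[0,0,0],[0,0,0],0.68]]'

```text
clock: 12.23
ee_pos: [0.5491, 0.0588, 0.1946]
tcp_rot: [2.635, 1.698, -0.009]
ft_force: [-12.1, -22.6, 17.6]
opening: 0.684
```

```bash
python3 chk.py 8; python3 -c "
import cv2;a=cv2.imread('pics/w8.png');cv2.imwrite('pics/w8c.png',cv2.resize(a[10:250,200:400],None,fx=2.5,fy=2.5))"
```

```text
tcp stage [[ 11.5  31.9 194.6]] F stage [-25.5   1.8  17.6] 0.684 12.2333
strip [-0.36835334 24.8222218 ] 4841
tab [[21.0, -15.2, 34.7], [23.4, -1.8, 35.8], [25.6, 11.8, 36.8]] 523
```

View pics/w8c.png

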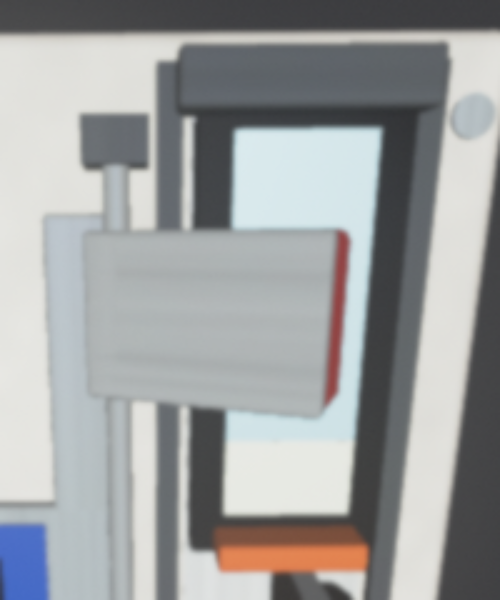

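View pics/sc8.png

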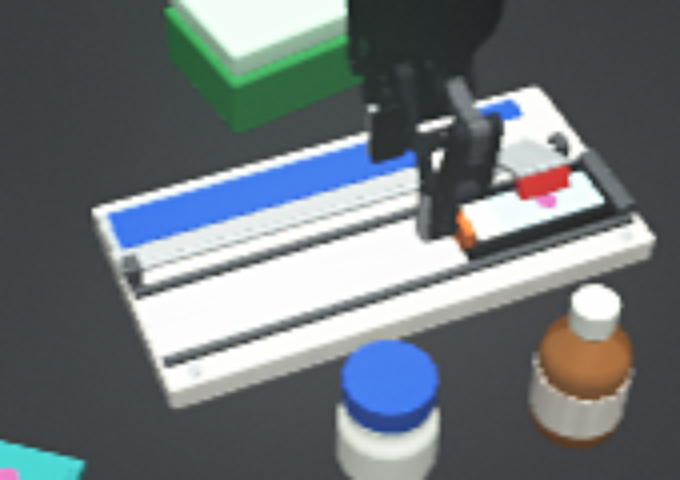

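The holder is home: its front touches the stop and the tab did not move with the extra push (25 N). I back off along -x with the bar still held, then raise gradually so the clip closes.

carry_out --moves '[[[-0.001,0,0],[0,0,0],0.68],[[-0.001,0,0],[0,0,0],0.68],[[-0.002,0,0],[0,0,0],0.68],[[-0.003,0,0],[0,0,0],0.68],[[-0.004,0,0],[0,0,0],0.68],[[-0.004,0,0],[0,0,0],0.68],[[-0.004,0,0],[0,0,0],0.68],[[-0.004,0,0],[0,0,0],0.68],[[-0.002,0,0],[0,0,0],0.68],[[0,0,0],[0,0,0],0.68]]'

```text
clock: 13.17
ee_pos: [0.5399, 0.0388, 0.1947]
tcp_rot: [2.637, 1.705, 0.007]
ft_force: [3.2, 4.7, 9.9]
opening: 0.681
```

carry_out --moves '[[[0,0,-0.002],[0,0,0],0.68],[[0,0,-0.002],[0,0,0],0.68],[[0,0,-0.002],[0,0,0],0.68],[[0,0,-0.002],[0,0,0],0.68],[[0,0,-0.002],[0,0,0],0.68],[[0,0,-0.002],[0,0,0],0.68],[[0,0,-0.003],[0,0,0],0.68],[[0,0,-0.005],[0,0,0],0.68],[[0,0,-0.01],[0,0,0],0.68],[[0,0,-0.015],[0,0,0],0.68]]'

```text
clock: 14.0
ee_pos: [0.5379, 0.0389, 0.2376]
tcp_rot: [-2.637, -1.705, 0.004]
ft_force: [0.0, 0.9, -1.0]
opening: 0.68
```

carry_out --moves '[[[0,0,-0.02],[0,0,0],0.68],[[0,0,-0.025],[0,0,0],0.68],[[0,0,-0.025],[0,0,0],0.68],[[-0.01,0,-0.02],[0,0,0],0.68],[[-0.02,0,-0.01],[0,0,0],0.68],[[-0.02,0,0],[0,0,0],0.68],[[-0.02,0,0],[0,0,0],0.68],[[0,0,0],[0,0,0],0.68]]'

```text
clock: 14.67
ee_pos: [0.509, -0.0271, 0.3391]
tcp_rot: [2.639, 1.703, -0.001]
ft_force: [-0.9, 0.7, -0.5]
opening: 0.68
```

```bash
python3 chk.py 9
python3 - <<'E'
from h import *
s=observe();p=camera("wrist"); T=tcpT(s)@p["hand_eye"]
for k,z in [("holder_push",.031),("clip_jaw",.026),("stage_stop",.018)]:
    for q in landmark_of(k,p)[:3]: print(k,q["pixel"],round(q["confidence"],2),W2S(ray(p,q["pixel"],z,T)).round(1))
p=camera("side");cv2.imwrite("pics/s9.png",cv2.resize(p["image"][150:300,170:330,::-1],None,fx=4,fy=4))
E
```

```text
tcp stage [[-83.2  33.5 339.1]] F stage [ 0.3  1.1 -0.5] 0.68 14.6667
strip [3.17433870e-02 3.45144959e+01] 4678
tab [[21.2, -15.2, 34.7], [23.0, -1.6, 36.0], [25.4, 11.7, 37.4]] 197
holder_push [479.8, 120.5] 0.96 [[ -21.4 -184.3   31. ]]
holder_push [290.5, 76.3] 0.84 [[18.7 -1.9 31. ]]
holder_push [293.0, 324.9] 0.71 [[-259.5  -14.1   31. ]]
clip_jaw [295.2, 14.1] 0.91 [[70. -5. 26.]]
clip_jaw [291.7, 72.3] 0.4 [[22.6 -3.5 26. ]]
```

View pics/w9.png

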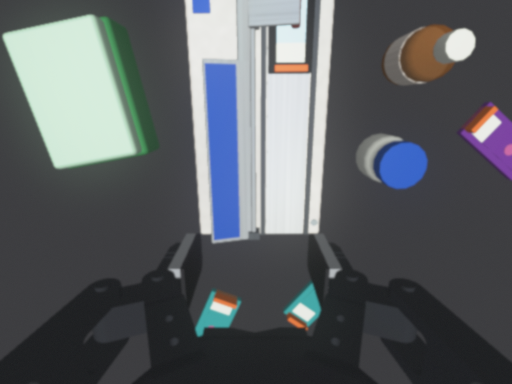

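View pics/sc9.png

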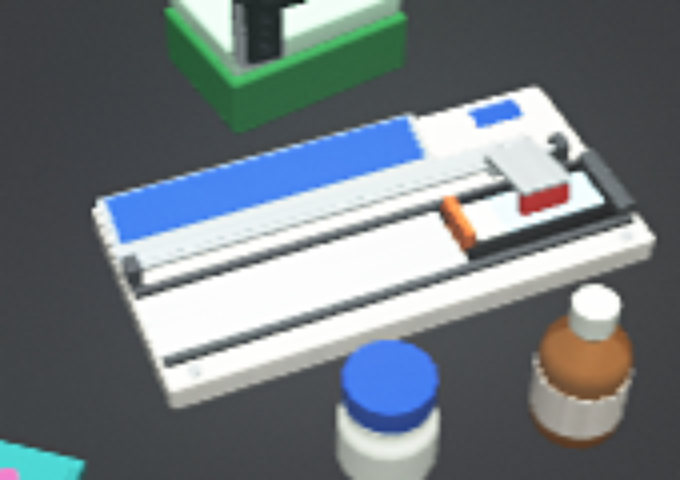

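View pics/s9.png

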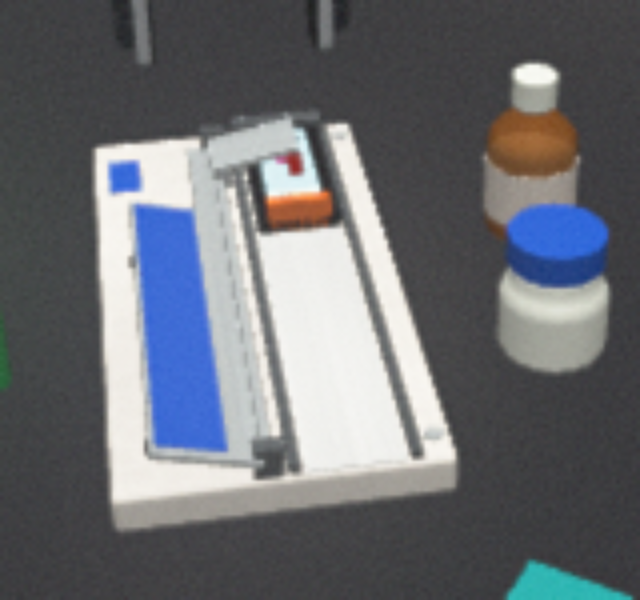

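The tab's rear is at stage x 18.7 (it should be 19). The red jaw rests on the glass at scene crop (543,195) and side crop (290,160), and the strip is at 34.5 mm, the half-closed angle. The tip box, bottle and jar are where they were. Handing in.

```bash
python3 -c "
from rig import *
print(finish_job())"
```

```text
the job is handed in; nothing more can be done
None
```

The holder is loaded and home against the end stop, the clip has closed on it, and the job was handed in at about 15 s of the 51 s allowed.

I pressed the clip bar onto its hard stop with one fingertip; the strip measured level, at 26.4 mm. With the bar held down, I slid along it and pushed the black holder's orange tab until the stop answered: the force rose from 10 to 25 N and the tab stopped moving. I then backed off along the track with the bar still held, and raised the arm to let the clip close.

**Last checks:**
- **Position:** the network puts the tab's rear at stage x 18.7 mm; 19 is home.
- **Clip:** the red jaw rests on the glass slide, and the strip is at about 34.5 mm, which fits the jaw resting on the holder.
- **Surroundings:** the robot is clear, and the tip box, bottle and jar show no visible movement.

**Disagreement:** late in the push, my bar-slope fit gave false tilts (-0.07 to -0.37), most likely because the blue square on the base plate was being counted in. There I judged the bar held down from the steady 11–18 N downward force, the unchanged tool height and the raised jaw in the pictures.

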